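Throw the pawl and lower the ratchet lift

TASK

Pick up the blue-handled rod, put its steel shank under the tab of the red ratchet pawl on the bench lift and flick the pawl right over so that it stays off the ratchet wheel; touch the pawl with the rod only. Then press the raised platform with the black case all the way down, and swing the yellow keeper bar shut over the platform's lug until it clicks home in its detent. Leave the case upright on the platform, the pawl thrown over and the rod lying on the bench off the lift, and disturb nothing else.

Things in the scene. Friction and masses are not known exactly. Their poses are not given: they have to be found in the camera images.
- lift: bench lift fixed to the bench; lengths in mm. Grey base 180 x 270 x 10 (x -90..90, y -155..115), front facing its -x. Origin under the base on the rack's axis, z up. Guide posts 125 tall at x -23..23, y -16..46. Ratchet wheel, tip radius 30, axis along x at y 30, z 98, front face x -36. Platform on the -y side. In front of the wheel (x below -47) only the pawl's tab stands at +y.
- pawl (a joint): red pawl, hinge along lift x at lift y 78, z 118 mm. 0 = nose in the teeth (start), arm pointing to lift -y, platform blocked; grows as the nose swings up and over to lift +y; stop at 2.5 rad. Falls back if let go below about 0.9 rad, falls on over to the stop beyond about 1.1. Lifts with about 0.3 N at the tab. Two cheeks carry its pin: top z 128, y 68..92, x -45..-15.
- tab (a point): middle of the underside of the pawl's release tab, a plate 4 mm thick and 26 mm long in y, free over lift x -67..-36. At pawl 0 it is at lift (-51, 45, 131) mm, i.e. 33 mm to -y of the hinge and 13 mm above it; it turns with the pawl (its axes too; at 0 they are the lift's). Free space below it down to the base plate.
- platform (a joint): how far the blue platform is lowered, m: 0 = raised (start), 0.060 = fully down at its stop. Stiff slide: with the pawl off it still stays where it is; pressing down takes 2 to 8 N. Plate 164 x 84 mm (lift x -82..82, y -114..-30), top at z 105 mm raised, 45 down. A steel lug at x -12..12 sticks out of its -y edge to y -142, its top 5 mm below the plate's.
- press_pad (a point): centre of the top face of the round black press pad, 44 mm diameter, on the rack bar that carries the platform; straight above the lift's origin, z 200 mm raised and 140 mm fully down. Moves with the platform.
- keeper (a joint): yellow keeper bar, swings level about an upright pin at lift (-75, -132) mm. 0 = shut at its stop, pointing to lift +x over the lug; grows as it opens, at 1.57 rad it points to lift -y. Starts at 1.0 to 1.5. Light to swing (0.2 N at the peg) until about 0.65, then rides over a sprung ball (1 to 2 N), peak near 0.33, and clicks home. Bar z 44..54 mm.
- keeper_peg (a point): on the axis of the upright black peg, 12 mm diameter, near the keeper bar's free end, 100 mm from its pin. The peg stands from z 54 to z 90 mm, this point at z 74. Shut, it is at lift (25, -132) mm.
- case_mid (a point): centre of the black case, 151 x 61 x 46 mm, 0.15 to 0.31 kg, lying loose on the platform, long side along lift x, lid shut; this point is 23 mm above its underside.
- case: the same case; origin at the centre of its underside, z up.
- rod_grip (a point): middle of the rod's round blue handle, where to grasp it: 17 mm diameter, 50 mm long along the point's y axis, 8.5 mm above the bench as it lies. A straight steel shank, 3.6 mm diameter, runs on the same axis from 25 mm to the tip at 99.5 mm on this point's -y side.
- rod: the same rod, 125 mm long, 0.03 kg, along its own y with the tip towards -y; origin at the middle of its length, on its underside.
- tape_roll: yellow tape roll, 63 mm diameter, 19 mm tall, loose on the bench; bystander.
- flux_bottle: small red bottle with a pointed top, 36 mm diameter, 78 mm tall, loose; bystander.

How it is judged:
By the outcome, as a careful person would: the job done as asked, in the order asked, and still so for the second after the job is handed in, with the robot touching nothing.
It also fails if it takes over 72 s, if anything falls off the work surface, if the arm or the gripper's body presses on something with over 40 N, if the wrist force passes 120 N, or if a joint passes its speed limit or range.

ROBOT

A 6-joint arm with a two-finger parallel gripper is mounted at the origin on a cart in front of the work surface, level with it; the furniture and walls round the work are solid. World frame = base frame: x ahead of the robot, y to its left, z up, the work surface at z = 0. Lengths are in m, angles in rad, forces in N, time in s.
With the tool pointing down it reaches from about 0.15 to 0.775 m from the base axis. Payload 6.1 kg.
Tool frame: the origin (TCP) lies at the very end of the fingers, on their centre line; the grasp point (between the pads) lies 19 mm behind it; z points along the fingers, x is the direction in which the jaws open and shut, and the axes are right-handed (so a half turn about z gives the same grasp; the last joint's range is limited). The gripper opens to 85 mm and grips with 20 to 120 N. Pads are 22 mm wide; open, the fingers measure 114 mm over their backs; the gripper's body (76 mm by 85 mm) begins 54 mm behind the grasp point. The pads swing forward as they close: fully open they stand 13 mm farther back than shut.
Start: joints at [-1.195, 0.126, -0.04, 1.405, 0, 1.571], TCP at [0.193, -0.488, 0.208] pointing down, gripper open.
Joint ranges: [-2.72, 2.72], [-0.95, 1.95], [-1.27, 1.35], [-1.78, 2.02], [-1.46, 1.47], [-3.14, 3.14]. Speed limits (rad/s): [2.39, 2.39, 3.01, 3.14, 3.14, 3.14].

INTERFACE

Orientations are given as a rotation vector (axis times angle).
In Python, from cell import manip gives the robot as it stands.
- The arm moves only by the shell command python3 -m inch 'ROWS' [FORCE]. ROWS is JSON, one flat list of numbers, 7 for each row, row after row: the turn, a rotation vector about the tool's x, y, z in degrees, then the shift along the tool's x, y, z in m, then the closure, from 0 (fully open) to 1 (shut). In form: [rx, ry, rz, tx, ty, tz, gripper, rx, ry, rz, tx, ty, tz, gripper, ...]. A call has 1 to 20 rows; each row shifts and turns the pose as measured when the row begins, along the tool's axes as they then stand; what a row does not reach is not made up. A row lasts 1/10 s, in which the tool goes at most 50 mm and 8.59 degrees, less where a joint would pass 70% of its speed; a pose out of reach is approached as far as the arm can. A call is refused whole if a number of a shift passes 0.05 or a number of a turn 8.59, either way. A call with a gripper value outside its range is refused whole. The fingers move at their own pace and stop on an object; FORCE is the grip in N (left out, the last holds). Time passes only in rows, so rows that do not move let the fingers close. It gives the time, the measured TCP pose, the force and the opening at its end, in the units of the state.
- manip.read_state(): the state, without advancing time (a new reading comes with each control period).
- manip.snapshot(name): name is "side" or "top"; returns the picture (420x560x3 uint8, red, green, blue); there is no depth.
- manip.camera_model(name): a dict with "fx", "fy", "cx", "cy" (pixels), "world_to_cam" (4x4, takes a point from world to camera coordinates). Camera axes: x right, y down, z forward; pixel columns grow to the right and rows downward; lengths in m; the calibration is good to about 2 mm. A picture is of the moment at which its call begins. camera_model takes no time and is no camera call.
- manip.hand_in(): hands the job in, once; it reports no verdict.
Trained networks look in the newest picture that a camera, given by its name, has taken for a name from the list of things; names that differ only in an ending like _2 or _b are one class to them, and where a whole thing is asked for, a point or a joint stands for the part that bears it (a point fixed in the world has none). Each returns a list of dicts, best first, with "confidence" (0 to 1); they miss things now and then, are a little off and sometimes report something else, mostly with a low value. They report only what shows in the picture. A call takes as long as a camera call.
- manip.regions_of(camera, name): "mask" (420x560 bool, what is visible of it) and "centre" ([column, row] in pixels, amid what is visible of it).
The state is a dict: "time": time; "joint_pos": joint angles; "dq": joint speeds; "joint_torque": joint torques, N m; "tool_pos": TCP position; "tcp_rot": TCP orientation; "force": force on the tool from outside, world axes, zero at the start; "torque": the same for the moment, N m; "finger_gap": opening from 0.0 (shut) to 1.0 (fully open).
Only numpy, scipy, OpenCV 4.12 (cv2) and the standard library are available. Lean on these libraries where they do the work, as an engineer would, in place of code of your own. Each camera call takes 0.05 s, during which the arm holds its last target. There are 200 camera calls.

## Working session

There is one attempt and no reset: what is moved stays moved. The work goes in short steps, Python scripts to look and compute and a shell command to move; the robot and the scene stay as the last step left them, time stands still between calls to the robot, and variables do not carry over. Pictures are saved under pics/ and viewed, about 8 in all and at most 12, crops included, and the job is handed in when it is done.

```bash
ls; mkdir -p pics; cat > h.py <<'E'
import numpy as np, cv2
from cell import manip
from scipy.spatial.transform import Rotation as R
def snap(cam,f=None):
    im=manip.snapshot(cam)
    if f: cv2.imwrite('pics/'+f,cv2.cvtColor(im,cv2.COLOR_RGB2BGR))
    return im
def ray(cam,uv):
    c=manip.camera_model(cam);T=np.array(c['world_to_cam']);Rm=T[:3,:3]
    o=-Rm.T@T[:3,3];d=Rm.T@np.array([(uv[0]-c['cx'])/c['fx'],(uv[1]-c['cy'])/c['fy'],1.]);return o,d
def atz(cam,uv,z):
    o,d=ray(cam,uv);return o+d*(z-o[2])/d[2]
def proj(cam,p):
    c=manip.camera_model(cam);T=np.array(c['world_to_cam']);q=T[:3,:3]@np.array(p)+T[:3,3]
    return np.array([c['fx']*q[0]/q[2]+c['cx'],c['fy']*q[1]/q[2]+c['cy']])
E
python3 - <<'E'
from h import *
a=snap('top','t0.png');b=snap('side','s0.png')
for c in('top','side'):
    o,d=ray(c,(280,210));print(c,o.round(3),d.round(3))
    for n in('lift','pawl','tab','platform','press_pad','keeper','keeper_peg','case','rod','rod_grip','tape_roll','flux_bottle'):
        r=manip.regions_of(c,n)
        print(n,[(round(x['confidence'],2),np.round(x['centre']).tolist(),int(x['mask'].sum())) for x in r[:3]])
s=manip.read_state();print(s)
E
```

```text
pics
top [ 0.464 -0.084  1.237] [ 0.112  0.032 -0.993]
lift [(0.66, [301.0, 221.0], 4194)]
pawl [(0.5, [289.0, 231.0], 249), (0.44, [183.0, 254.0], 84)]
tab [(0.67, [290.0, 232.0], 208)]
platform [(0.87, [315.0, 213.0], 838)]
press_pad [(0.77, [317.0, 212.0], 724)]
keeper [(0.5, [365.0, 230.0], 199)]
keeper_peg [(0.75, [366.0, 230.0], 184)]
case [(0.57, [330.0, 211.0], 1281)]
rod [(0.41, [185.0, 254.0], 85)]
rod_grip [(0.54, [183.0, 256.0], 93)]
tape_roll [(0.72, [413.0, 274.0], 213)]
flux_bottle [(0.61, [287.0, 231.0], 243), (0.42, [218.0, 169.0], 135)]
side [0.214 0.86  0.711] [ 0.302 -0.797 -0.524]
lift [(0.9, [286.0, 220.0], 3511)]
pawl [(0.56, [293.0, 203.0], 135)]
tab [(0.67, [291.0, 204.0], 147)]
platform [(0.85, [282.0, 192.0], 396), (0.62, [355.0, 190.0], 205)]
press_pad [(0.74, [283.0, 193.0], 310)]
keeper []
keeper_peg []
case [(0.84, [292.0, 185.0], 740)]
rod [(0.72, [293.0, 186.0], 778), (0.68, [271.0, 317.0], 160)]
rod_grip [(0.63, [274.0, 316.0], 127), (0.4, [294.0, 183.0], 765)]
tape_roll [(0.77, [353.0, 191.0], 186)]
flux_bottle [(0.44, [281.0, 194.0], 467)]
{'time': 1.3, 'joint_pos': array([-1.19499084e+00,  1.25775630e-01, -3.95925697e-02,  1.40541451e+00,
       -1.43311932e-05,  1.57078054e+00]), 'dq': array([-1.24351954e-03, -2.62863006e-04, -1.41411387e-04, -9.98562787e-05,
        4.64529045e-04, -1.63216052e-03]), 'joint_torque': array([ 4.46550011e-04, -4.35713267e+01,  3.53092289e+01,  1.38821964e-03,
        2.17611300e-04,  6.58861808e-06]), 'tool_pos': array([ 0.19267457, -0.48834363,  0.20811073]), 'tcp_rot': array([ 2.59730081e+00, -1.76734557e+00,  5.01398523e-06]), 'force': array([ 0.02615196,  0.32844445, -0.07385316]), 'torque': array([ 0.02997429,  0.04961411, -0.04137167]), 'finger_gap': 1.0003239381054316}
```

```bash
python3 -c "
import cv2,numpy as np
a=cv2.imread('pics/t0.png');b=cv2.imread('pics/s0.png');print(a.shape)"
```

```text
(420, 560, 3)
```

View pics/t0.png

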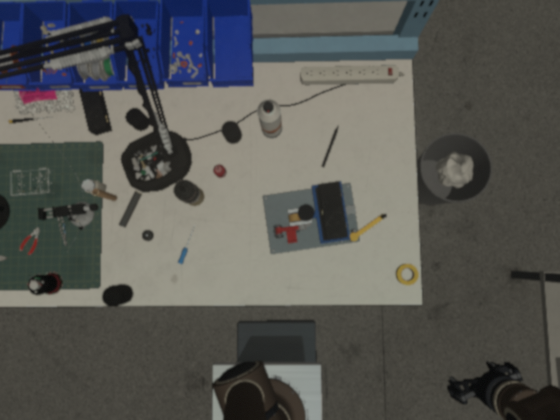

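View pics/s0.png

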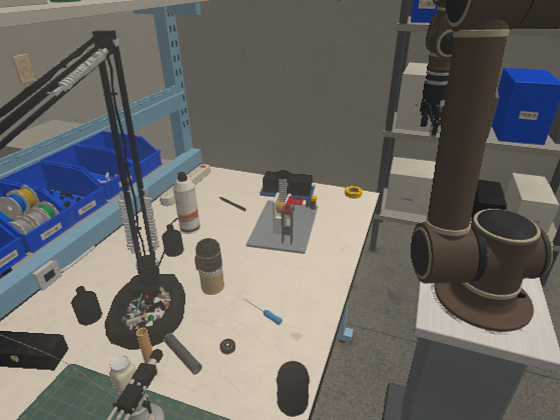

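The top view shows the lift at columns 264–358, rows 185–252, with its front towards the robot. The rod is at (183,256), tip pointing away from the robot, and the keeper is at (352,238)→(384,215). Next I'll zoom in on both views.

```bash
python3 - <<'E'
import cv2,numpy as np
a=cv2.imread('pics/t0.png')[170:270,170:430];b=cv2.imread('pics/s0.png')[160:335,230:380]
def up(i,k,u0,v0):
    o=cv2.resize(i,None,fx=k,fy=k,interpolation=cv2.INTER_CUBIC);o=np.clip(o*1.6,0,255).astype(np.uint8)
    for u in range(0,i.shape[1],20):
        cv2.line(o,(u*k,0),(u*k,6),(0,255,0),1);cv2.putText(o,str(u+u0),(u*k,16),0,.35,(0,0,255),1)
    for v in range(0,i.shape[0],20):
        cv2.line(o,(0,v*k),(6,v*k),(0,255,0),1);cv2.putText(o,str(v+v0),(8,v*k+4),0,.35,(0,0,255),1)
    return o
cv2.imwrite('pics/t0c.png',up(a,3,170,170));cv2.imwrite('pics/s0c.png',up(b[:100],5,230,160))
E
```

```text
(no output)
```

View pics/t0c.png

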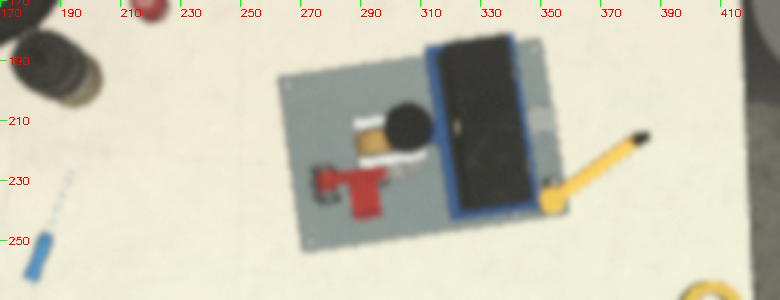

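View pics/s0c.png

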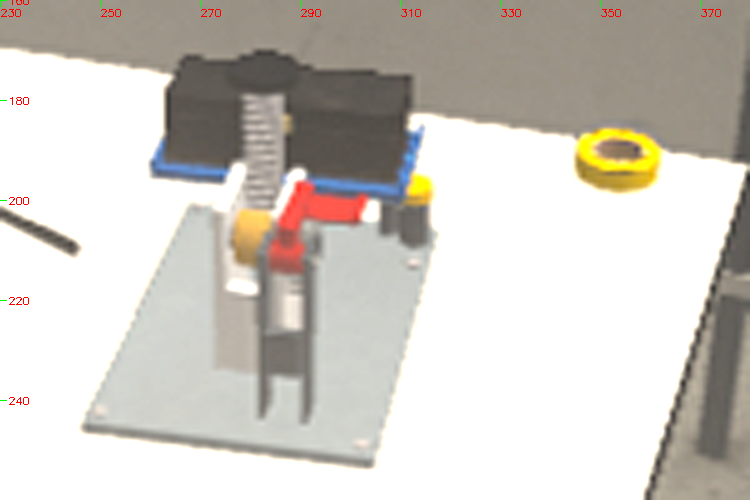

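The zoomed views give the base corners in both images, the peg top at about (384,216) and the rod from the handle at (183,256) to the tip at about (193.5,227). Now I'll fit poses to these.

```bash
python3 - <<'E'
from h import *
from scipy.optimize import least_squares
L=[(.09,.115),(-.09,.115),(-.09,-.155),(.09,-.155)]
T=[(263,195.3),(270.7,254),(359.3,241),(350.3,182.7)]
S=[(246.6,245.5),(304.4,252)]
def W(q,p): c,s=np.cos(q[2]),np.sin(q[2]);return np.array([q[0]+c*p[0]-s*p[1],q[1]+s*p[0]+c*p[1],p[2]])
def f(q):
    r=[proj('top',W(q,(*l,.01)))-t for l,t in zip(L,T)]+[proj('side',W(q,(*l,.01)))-t for l,t in zip(L,S)]
    return np.concatenate(r)
r=least_squares(f,[.5,-.1,.1]);q=r.x;print('lift',q.round(4),np.degrees(q[2]),r.fun.round(1))
print('tab top',proj('top',W(q,(-.051,.045,.135))),'side',proj('side',W(q,(-.051,.045,.135))))
print('pad',proj('top',W(q,(0,0,.2))),proj('side',W(q,(0,0,.2))))
pt=atz('top',(384,215.7),.09);d=pt[:2]-W(q,(-.075,-.132,0))[:2];print('peg',pt,np.linalg.norm(d),'keeper ang',-(np.arctan2(d[1],d[0])-q[2]))
h=atz('top',(183.2,255.7),.0085);t=atz('top',(193.6,227.5),.0085);print('rod',h,t,np.linalg.norm(h-t),np.degrees(np.arctan2(*(t-h)[1::-1])))
print(atz('side',(273,316.5),.0085), 'tape',atz('top',(407,273.5),.019))
c=cv2.minAreaRect(np.float32([(430,48),(512,35),(540,205),(455,215)]))
for p in [(146.7+170,185.7),(340.7,182),(350,238.3),(321.7,241.7)]: print('case corner', (atz('top',p,.151)))
Ri=R.from_rotvec(manip.read_state()['tcp_rot']).as_matrix();print(Ri.round(3))
E
```

```text
lift [ 0.574  -0.1164  0.1336] 7.652077988992483 [-1.1  0.  -0.5  0.4  0.7  0.5 -0.  -0.3 -0.9 -1.5  0.6 -0.5]
tab top [291.26563203 236.0709743 ] side [296.69377952 201.12103014]
pad [305.74746372 212.42647695] [282.69687314 172.79420191]
peg [ 0.57388986 -0.33800799  0.09      ] 0.09864237373956858 keeper ang 1.0925835436352218
rod [0.46796511 0.24738464 0.0085    ] [0.55256307 0.2170345  0.0085    ] 0.0898773948541853 -19.735817662879104
[0.46750563 0.24807215 0.0085    ] tape [ 0.41041421 -0.41460445  0.019     ]
case corner [ 0.65082242 -0.14832069  0.151     ]
case corner [ 0.65995184 -0.21256818  0.151     ]
case corner [ 0.5092168  -0.23345735  0.151     ]
case corner [ 0.5009993  -0.15886284  0.151     ]
[[ 0.367 -0.93  -0.   ]
 [-0.93  -0.367 -0.   ]
 [ 0.     0.    -1.   ]]
```

```bash
cat >> h.py <<'E'
Q=np.array([0.574,-0.1164,0.1336])
def W(p,q=Q):
    c,s=np.cos(q[2]),np.sin(q[2]);return np.array([q[0]+c*p[0]-s*p[1],q[1]+s*p[0]+c*p[1],p[2]])
def head(): 
    s=manip.read_state();m=R.from_rotvec(s['tcp_rot']).as_matrix();return s['tool_pos'],np.degrees(np.arctan2(m[1,1],m[0,1])),m
def plan(wps,g,nd=3):
    """wps: list of (xyz, heading deg of tool y, rows); prints tool-axis rows to type"""
    p,h,m=head();p=p.copy();out=[];print('at',p.round(4),round(h,2),'zaxis',m[:,2].round(4))
    for P,H,n in wps:
        for k in range(n):
            f=1/(n-k);dh=((H-h+180)%360-180)*f;d=(np.array(P)-p)*f;a=np.radians(h)
            x=np.array([-np.sin(a),np.cos(a),0]);y=np.array([np.cos(a),np.sin(a),0])
            x=-x if False else x
            t=np.round([d@x,d@y,-d[2]],nd);rz=round(-dh,1)
            out+=[0,0,rz,*t,g];p=p+t[0]*x+t[1]*y-np.array([0,0,t[2]]);h-=rz
    print('['+','.join('%g'%v for v in out)+']',len(out)//7)
E
python3 - <<'E'
from h import *
print(manip.read_state()['time'])
plan([((.468,.2475,.208),-19.7,18)],0.3)
E
```

```text
1.3
at [ 0.1927 -0.4883  0.2081] -158.47 zaxis [-0. -0. -1.]
[0,0,-7.7,-0.032,-0.029,0,0.3,0,0,-7.7,-0.028,-0.033,0,0.3,0,0,-7.7,-0.024,-0.037,0,0.3,0,0,-7.7,-0.018,-0.04,0,0.3,0,0,-7.7,-0.013,-0.042,0,0.3,0,0,-7.7,-0.007,-0.043,0,0.3,0,0,-7.7,-0.001,-0.044,0,0.3,0,0,-7.7,0.004,-0.043,0,0.3,0,0,-7.7,0.01,-0.042,0,0.3,0,0,-7.7,0.016,-0.041,0,0.3,0,0,-7.7,0.021,-0.038,0,0.3,0,0,-7.7,0.026,-0.035,0,0.3,0,0,-7.7,0.031,-0.031,0,0.3,0,0,-7.7,0.034,-0.027,0,0.3,0,0,-7.7,0.038,-0.022,0,0.3,0,0,-7.8,0.04,-0.017,0,0.3,0,0,-7.7,0.042,-0.011,0,0.3,0,0,-7.8,0.044,-0.005,0,0.3] 18
```

```bash
python3 -m inch '[0,0,-7.7,-0.032,-0.029,0,0.3,0,0,-7.7,-0.028,-0.033,0,0.3,0,0,-7.7,-0.024,-0.037,0,0.3,0,0,-7.7,-0.018,-0.04,0,0.3,0,0,-7.7,-0.013,-0.042,0,0.3,0,0,-7.7,-0.007,-0.043,0,0.3,0,0,-7.7,-0.001,-0.044,0,0.3,0,0,-7.7,0.004,-0.043,0,0.3,0,0,-7.7,0.01,-0.042,0,0.3,0,0,-7.7,0.016,-0.041,0,0.3,0,0,-7.7,0.021,-0.038,0,0.3,0,0,-7.7,0.026,-0.035,0,0.3,0,0,-7.7,0.031,-0.031,0,0.3,0,0,-7.7,0.034,-0.027,0,0.3,0,0,-7.7,0.038,-0.022,0,0.3,0,0,-7.8,0.04,-0.017,0,0.3,0,0,-7.7,0.042,-0.011,0,0.3,0,0,-7.8,0.044,-0.005,0,0.3]' 40; python3 -c "
from h import *
plan([((.468,.2475,.05),-19.7,5)],0.5)"
```

```text
time: 3.1
tool_pos: [0.443, 0.2832, 0.21]
tcp_rot: [2.476, 1.919, 0.015]
force: [0.5, 0.2, 0.6]
finger_gap: 0.699
at [0.443  0.2832 0.21  ] -14.44 zaxis [ 0.0128 -0.001  -0.9999]
[0,0,1.1,-0.006,0.007,0.032,0.5,0,0,1,-0.005,0.007,0.032,0.5,0,0,1.1,-0.005,0.007,0.032,0.5,0,0,1,-0.006,0.007,0.032,0.5,0,0,1.1,-0.005,0.006,0.032,0.5] 5
```

```bash
python3 -m inch '[0,0,1.1,-0.006,0.007,0.032,0.5,0,0,1,-0.005,0.007,0.032,0.5,0,0,1.1,-0.005,0.007,0.032,0.5,0,0,1,-0.006,0.007,0.032,0.5,0,0,1.1,-0.005,0.006,0.032,0.5,0,0,0,0,0,0,0.5]'; python3 - <<'E'
from h import *
p,h,m=head();print(p,h,m[:,2])
t=snap('top');s=snap('side')
for c in('top','side'):
    for n in('rod_grip','rod'):
        print(c,n,[(round(x['confidence'],2),x['centre'],atz(c,x['centre'],.0085).round(4)) for x in manip.regions_of(c,n)[:2]])
cv2.imwrite('pics/g1.png',cv2.cvtColor(np.vstack([cv2.resize(t[200:280,140:260],None,fx=4,fy=4),cv2.resize(s[265:335,220:340],None,fx=4,fy=4)]),cv2.COLOR_RGB2BGR))
E
```

```text
time: 3.7
tool_pos: [0.4733, 0.256, 0.0448]
tcp_rot: [2.554, 1.817, 0.022]
force: [-0.1, -0.5, -0.3]
finger_gap: 0.496
[0.47330737 0.2560027  0.04482278] -19.129328616262516 [ 0.01557166  0.00255761 -0.99987548]
top rod_grip [(0.64, [183.6, 249.9], array([0.4853, 0.2464, 0.0085]))]
top rod [(0.55, [184.5, 247.5], array([0.4925, 0.2438, 0.0085])), (0.55, [290.9, 233.0], array([ 0.5328, -0.077 ,  0.0085]))]
side rod_grip [(0.71, [270.9, 316.8], array([0.4718, 0.2506, 0.0085]))]
side rod [(0.48, [275.4, 316.3], array([0.4624, 0.2456, 0.0085]))]
```

View pics/g1.png

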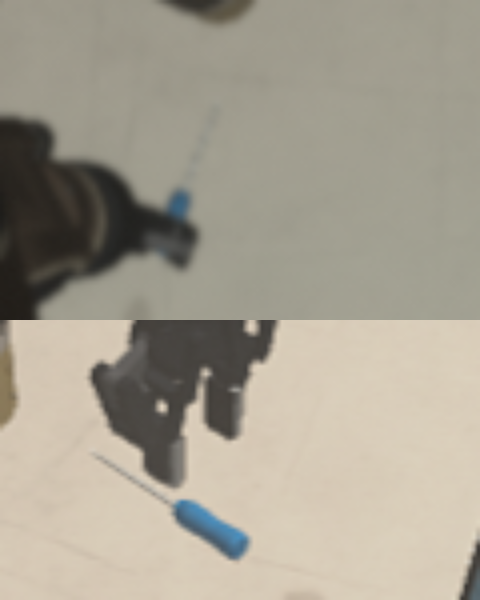

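The side view (lower crop) shows the fingers above the handle, with the handle middle at about (272,317) and the tip at about (244,299). I'll recheck the rod line from these and go down.

```bash
python3 -c "
from h import *
b,f,t=[atz('side',u,.0085) for u in((280,322),(264.5,312),(243.7,298.7))]
print(b,f,t,(b+f)/2,np.degrees(np.arctan2(*(t-b)[1::-1])))
plan([((.468,.2475,.03),-19.5,3),((.468,.2475,.003),-19.5,4)],0.5)"
```

```text
[0.44602238 0.25835532 0.0085    ] [0.49187641 0.24164839 0.0085    ] [0.55773668 0.21796669 0.0085    ] [0.46894939 0.25000185 0.0085    ] -19.8766957169364
at [0.4769 0.259  0.0513] -19.05 zaxis [ 0.0252  0.0081 -0.9997]
[0,0,0.2,-0.005,-0.002,0.007,0.5,0,0,0.1,-0.004,-0.001,0.007,0.5,0,0,0.2,-0.005,-0.002,0.007,0.5,0,0,-0,0,0,0.007,0.5,0,0,-0,0,0,0.007,0.5,0,0,-0,0,0,0.007,0.5,0,0,-0,0,0,0.006,0.5] 7
```

```bash
python3 -m inch '[0.4,-0.3,0.2,-0.005,-0.002,0.007,0.5,0.4,-0.3,0.1,-0.004,-0.001,0.007,0.5,0.4,-0.3,0.2,-0.004,-0.001,0.007,0.5,0,0,0,0,0,0,0.5]'; python3 -c "
from h import *
print(manip.read_state()['dq'].round(3))
plan([((.469,.249,.003),-19.7,5)],0.5)"
```

```text
time: 4.4
tool_pos: [0.4698, 0.2486, 0.0314]
tcp_rot: [-2.566, -1.813, -0.005]
force: [0.6, 1.4, -0.3]
finger_gap: 0.501
[ 0.002 -0.005  0.011 -0.     0.003 -0.001]
at [0.4698 0.2486 0.0314] -19.51 zaxis [ 0.0025  0.0019 -1.    ]
[0,0,0,0,-0,0.006,0.5,0,0,0,0,-0,0.006,0.5,0,0,0.1,0,-0,0.005,0.5,0,0,0,0,-0,0.006,0.5,0,0,0.1,0,-0.001,0.005,0.5] 5
```

```bash
python3 -m inch '[0,0,0,0,0,0.006,0.5,0,0,0,0,0,0.006,0.5,0,0,0,0,0,0.005,0.5,0,0,0,0,0,0.006,0.5,0,0,0,0,0,0.005,0.5,0,0,0,0,0,0,0.5,0,0,0,0,0,0,0.85,0,0,0,0,0,0,0.95,0,0,0,0,0,0,0.95,0,0,0,0,0,0,0.95,0,0,0,0,0,0,0.95,0,0,0,0,0,0,0.95]' 60
```

```text
time: 5.6
tool_pos: [0.4701, 0.2488, 0.0009]
tcp_rot: [-2.566, -1.813, -0.005]
force: [-0.0, -0.1, -0.4]
finger_gap: 0.05
```

```bash
python3 - <<'E'
from h import *
t=snap('top');s=snap('side')
cv2.imwrite('pics/g2.png',cv2.cvtColor(np.vstack([cv2.resize(t[200:280,140:260],None,fx=4,fy=4),cv2.resize(s[265:335,220:340],None,fx=4,fy=4)]),cv2.COLOR_RGB2BGR))
p,h,m=head();print(p,proj('side',p),proj('top',p))
E
```

```text
[0.47005223 0.24880755 0.00085659] [271.95722534 318.73957176] [183.42099673 255.01343942]
```

View pics/g2.png

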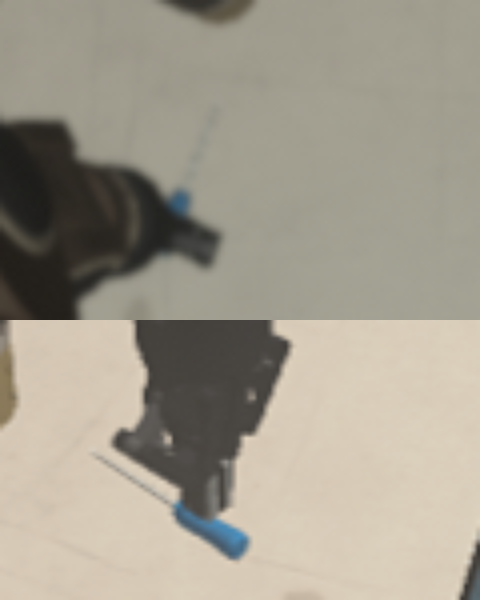

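```bash
python3 - <<'E'
from h import *
a=cv2.imread('pics/g1.png')[320:];b=cv2.imread('pics/g2.png')[320:]
for im,p in((a,(.475,.2575,.048)),(b,(.4700,.2488,.0009))):
    for dz in(0,.01,.02):
        u=((proj('side',np.array(p)+[0,0,dz])-[220,265])*4+1.5).astype(int);print(u);cv2.circle(im,tuple(u),1,(0,0,255) if dz==0 else (0,255,0),-1)
o=np.hstack([cv2.resize(i[80:280,80:270],None,fx=2,fy=3 and 2,interpolation=cv2.INTER_NEAREST) for i in(a,b)])
cv2.imwrite('pics/z.png',np.clip(o*1.4,0,255).astype(np.uint8));print(o.shape)
E
```

```text
[193 166]
[193 154]
[193 141]
[209 216]
[209 204]
[208 192]
(400, 760, 3)
```

View pics/z.png

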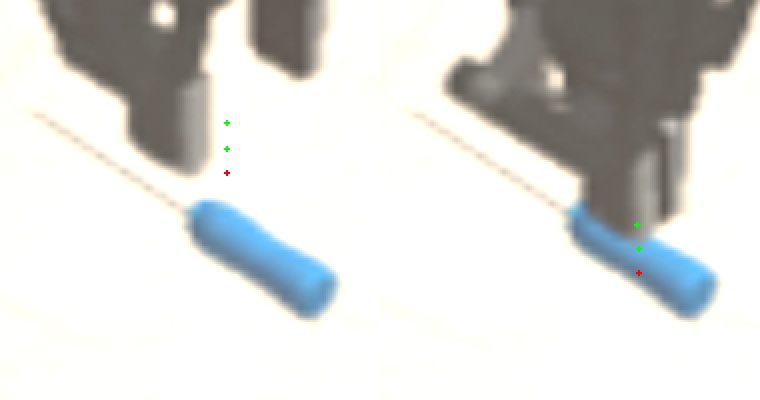

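The fingertips end about 14 mm above where the reported TCP projects, so they closed above the handle. The rod has not moved. I'll reopen, go down in small steps watching the force, and close again.

```bash
python3 -m inch '[0,0,0,0,0,0,0.5,0,0,0,0,0,0,0.5,0,0,0,0,0,0,0.5,0,0,0,0,0,0,0.5,0,0,0,0,0,0.003,0.5,0,0,0,0,0,0.003,0.5,0,0,0,0,0,0,0.5]'; python3 -m inch '[0,0,0,0,0,0.003,0.5,0,0,0,0,0,0,0.5]'
```

```text
time: 6.4
tool_pos: [0.47, 0.2488, -0.0057]
tcp_rot: [-2.566, -1.813, -0.005]
force: [-0.4, 0.1, 0.7]
finger_gap: 0.501
time: 6.6
tool_pos: [0.4699, 0.2487, -0.0092]
tcp_rot: [-2.565, -1.813, -0.004]
force: [-0.0, 0.1, -0.9]
finger_gap: 0.499
```

```bash
python3 -m inch '[0,0,0,0,0,0,0.65,0,0,0,0,0,0,0.75,0,0,0,0,0,0,0.9,0,0,0,0,0,0,0.95,0,0,0,0,0,0,0.95,0,0,0,0,0,0,0.95]' 30; python3 - <<'E'
from h import *
t=snap('top');s=snap('side')
o=np.hstack([cv2.resize(s[280:335,240:305],None,fx=6,fy=6),cv2.resize(t[220:275,150:215],None,fx=6,fy=6)])
cv2.imwrite('pics/g3.png',cv2.cvtColor(np.clip(o*1.4,0,255).astype(np.uint8),cv2.COLOR_RGB2BGR))
E
```

```text
time: 7.2
tool_pos: [0.4723, 0.2506, -0.0052]
tcp_rot: [-2.565, -1.813, -0.015]
force: [-0.4, -0.4, 0.4]
finger_gap: 0.05
```

View pics/g3.png

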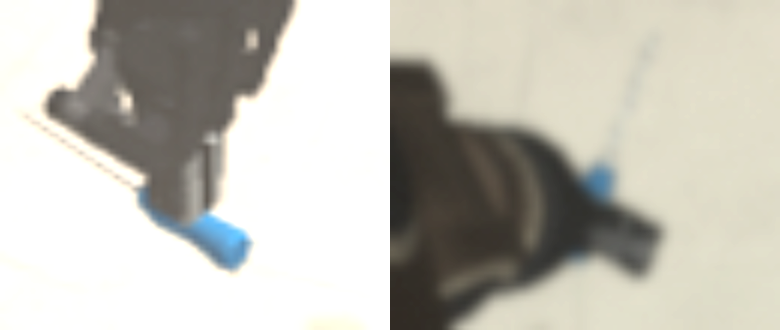

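The fingers are still resting on top of the handle, so the real tips sit about 20 mm behind the reported TCP. I'll open and go lower with force checks.

```bash
python3 -m inch '[0,0,0,0,0,-0.002,0.5,0,0,0,0,0,0,0.5,0,0,0,0,0,0,0.5,0,0,0,0,0,0,0.5,0,0,0,-0.002,-0.001,0.003,0.5,0,0,0,0,0,0.003,0.5,0,0,0,0,0,0.002,0.5,0,0,0,0,0,0,0.5]'; python3 -m inch '[0,0,0,0,0,0.003,0.5,0,0,0,0,0,0,0.5]';python3 -m inch '[0,0,0,0,0,0.003,0.5,0,0,0,0,0,0,0.5]'; 
```

```text
time: 8.1
tool_pos: [0.4693, 0.248, -0.0136]
tcp_rot: [-2.565, -1.812, -0.01]
force: [1.1, 0.2, 0.5]
finger_gap: 0.501
time: 8.3
tool_pos: [0.4692, 0.248, -0.017]
tcp_rot: [-2.565, -1.812, -0.009]
force: [-0.1, -0.5, -0.8]
finger_gap: 0.498
time: 8.5
tool_pos: [0.4693, 0.2481, -0.0202]
tcp_rot: [-2.565, -1.812, -0.009]
force: [-0.6, 0.7, -0.3]
finger_gap: 0.502
```

```bash
python3 -m inch '[0,0,0,0,0,-0.001,0.6,0,0,0,0,0,0,0.7,0,0,0,0,0,0,0.8,0,0,0,0,0,0,0.8]' 40; python3 -m inch '[0,0,0,0,0,0,0.9,0,0,0,0,0,0,0.95,0,0,0,0,0,0,0.95,0,0,0,0,0,0,0.95]' 40
```

```text
time: 8.9
tool_pos: [0.4695, 0.2482, -0.0189]
tcp_rot: [-2.565, -1.813, -0.01]
force: [-0.0, -0.3, 0.7]
finger_gap: 0.2
time: 9.3
tool_pos: [0.4696, 0.2483, -0.0187]
tcp_rot: [-2.565, -1.813, -0.01]
force: [0.0, 0.8, 1.1]
finger_gap: 0.18
```

Gripped, with a gap of 15 mm. Now I'll lift and carry it to the front of the lift.

```bash
python3 -m inch '[0,0,0,0,0,-0.01,0.95,0,0,0,0,0,-0.02,0.95,0,0,0,0,0,-0.03,0.95,0,0,0,0,0,-0.03,0.95,0,0,0,0,0,0,0.95]' 60; python3 -c "
from h import *
print(W((-.19,.045,.093)))
plan([(W((-.19,.045,.093)),7.65,12)],0.95)"
```

```text
time: 9.8
tool_pos: [0.4681, 0.2473, 0.0757]
tcp_rot: [-2.565, -1.812, -0.006]
force: [0.5, 0.1, -0.7]
finger_gap: 0.17
[ 0.379699   -0.09710956  0.093     ]
at [0.4681 0.2473 0.0757] -19.51 zaxis [ 0.0027  0.0033 -1.    ]
[0,0,-2.3,-0.03,0.003,-0.001,0.95,0,0,-2.3,-0.03,0.001,-0.001,0.95,0,0,-2.3,-0.03,0,-0.002,0.95,0,0,-2.3,-0.029,-0.001,-0.001,0.95,0,0,-2.2,-0.029,-0.002,-0.002,0.95,0,0,-2.3,-0.029,-0.003,-0.001,0.95,0,0,-2.2,-0.029,-0.004,-0.002,0.95,0,0,-2.3,-0.029,-0.006,-0.001,0.95,0,0,-2.2,-0.029,-0.007,-0.002,0.95,0,0,-2.3,-0.029,-0.008,-0.001,0.95,0,0,-2.2,-0.028,-0.009,-0.002,0.95,0,0,-2.3,-0.028,-0.009,-0.001,0.95] 12
```

```bash
python3 -m inch '[0,0,-2.3,-0.03,0.003,-0.001,0.95,0,0,-2.3,-0.03,0.001,-0.001,0.95,0,0,-2.3,-0.03,0,-0.002,0.95,0,0,-2.3,-0.029,-0.001,-0.001,0.95,0,0,-2.2,-0.029,-0.002,-0.002,0.95,0,0,-2.3,-0.029,-0.003,-0.001,0.95,0,0,-2.2,-0.029,-0.004,-0.002,0.95,0,0,-2.3,-0.029,-0.006,-0.001,0.95,0,0,-2.2,-0.029,-0.007,-0.002,0.95,0,0,-2.3,-0.029,-0.008,-0.001,0.95,0,0,-2.2,-0.02,-0.009,-0.002,0.95,0,0,-2.3,-0.01,-0.009,-0.001,0.95,0,0,0,0,0,0,0.95]'; python3 - <<'E'
from h import *
p,h,m=head();print(p,h,m[:,2])
t=snap('top');s=snap('side')
def up(i,k,u0,v0):
    o=cv2.resize(i,None,fx=k,fy=k,interpolation=cv2.INTER_CUBIC);o=np.clip(o*1.5,0,255).astype(np.uint8)
    for u in range(0,i.shape[1],10): cv2.putText(o,str(u+u0),(u*k,10),0,.3,(255,0,0),1)
    for v in range(0,i.shape[0],10): cv2.putText(o,str(v+v0),(0,v*k+4),0,.3,(255,0,0),1)
    return o
o=np.vstack([up(t[205:265,255:355],6,255,205)[:280],up(s[185:235,270:370],6,270,185)])
cv2.imwrite('pics/l1.png',cv2.cvtColor(o,cv2.COLOR_RGB2BGR))
for c in('top','side'):
    r=manip.regions_of(c,'rod');print(c,[(round(x['confidence'],2),x['centre']) for x in r[:3]])
y=m[:,1];g=p-.0272*m[:,2];print('pred handle/tip',[(proj(c,g).round(1),proj(c,g+.0995*y).round(1)) for c in('top','side')])
E
```

```text
time: 11.1
tool_pos: [0.3761, -0.0823, 0.0926]
tcp_rot: [2.04, 2.387, 0.011]
force: [-0.1, 0.7, -0.6]
finger_gap: 0.168
[ 0.37612589 -0.08232293  0.09259026] 8.971745013169183 [ 0.00577443  0.00398163 -0.9999754 ]
top []
side [(0.6, [341.5, 213.7])]
pred handle/tip [(array([293.3, 288.9]), array([287.2, 252.3])), (array([344.6, 213.4]), array([309.7, 209.9]))]
```

View pics/l1.png

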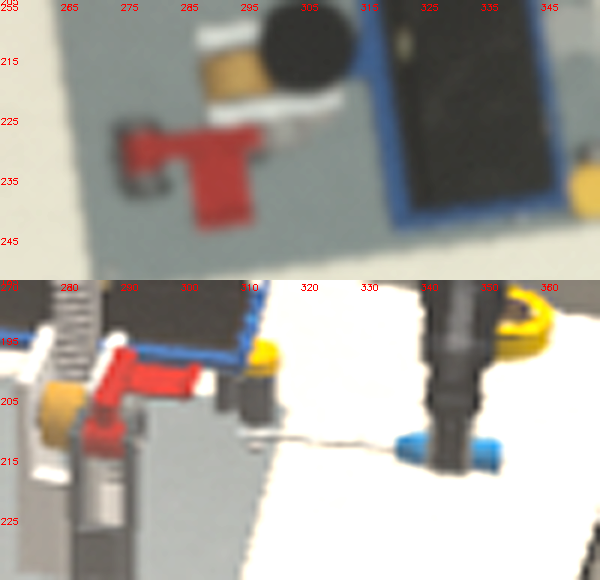

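The side view shows the rod level in the grip, handle 335–352 and tip at about (309.5,210), within 1 px of the prediction. The tab also matches its prediction at (291,236). Next I'll line up and advance under the tab.

```bash
python3 -c "
from h import *
plan([(W((-.19,.045,.092)),7.65,3),(W((-.16,.045,.092)),7.65,3)],0.95)"
```

```text
at [ 0.3773 -0.0808  0.0925] 9.1 zaxis [ 0.0061  0.0044 -1.    ]
[0,0,0.5,-0.005,-0,0,0.95,0,0,0.5,-0.006,-0,0,0.95,0,0,0.5,-0.005,-0,0,0.95,0,0,-0,-0,0.01,0,0.95,0,0,-0,-0,0.01,0,0.95,0,0,-0,-0,0.01,0,0.95] 6
```

```bash
python3 -m inch '[0.1,-0.1,0.5,-0.005,0,0,0.95,0.1,-0.1,0.5,-0.006,0,0,0.95,0,0,0.4,-0.005,0,0,0.95,0,0,0,0,0,0,0.95,0,0,0,0,0.01,0,0.95,0,0,0,0,0.01,0,0.95,0,0,0,0,0.005,0,0.95,0,0,0,0,0,0,0.95]'; python3 -c "
from h import *
plan([(W((-.1465,.045,.0925)),7.65,4)],0.95)
p,h,m=head();g=p-.0272*m[:,2];t=g+.0995*m[:,1]
a=-Q[2];d=t-[Q[0],Q[1],0];print('tip lift',np.cos(a)*d[0]-np.sin(a)*d[1],np.sin(a)*d[0]+np.cos(a)*d[1],d[2])"
```

```text
time: 12.1
tool_pos: [0.4085, -0.0926, 0.0922]
tcp_rot: [2.065, 2.365, 0.004]
force: [-0.3, 0.3, 0.6]
finger_gap: 0.168
at [ 0.4085 -0.0926  0.0922] 7.75 zaxis [ 3.1e-03  5.0e-04 -1.0e+00]
[0,0,0,-0,0.004,-0,0.95,0,0,0,-0,0.003,-0,0.95,0,0,0,-0,0.004,-0,0.95,0,0,0.1,-0.001,0.003,-0,0.95] 4
tip lift -0.061403395277109085 0.045771324138043246 0.11969040920777366
```

```bash
python3 -m inch '[0,0,0,-0.001,0.004,0,0.95,0,0,0,0,0.003,0,0.95,0,0,0,0,0.003,0,0.95,0,0,0,0,0.002,0,0.95,0,0,0,0,0,0,0.95,0,0,0,0,0,-0.004,0.95,0,0,0,0,0,-0.004,0.95,0,0,0,0,0,0,0.95]'; cat >> h.py <<'E'
def lift(p):
    c,s=np.cos(Q[2]),np.sin(Q[2]);d=np.array(p)-[Q[0],Q[1],0];return np.array([c*d[0]+s*d[1],-s*d[0]+c*d[1],d[2]])
def rod():
    p,h,m=head();g=p-.0272*m[:,2];print('handle',lift(g).round(4),'tip',lift(g+.0995*m[:,1]).round(4),'head',round(h,2),manip.read_state()['force'].round(1))
E
python3 - <<'E'
from h import *
rod()
E
```

```text
time: 12.9
tool_pos: [0.4211, -0.0917, 0.1008]
tcp_rot: [2.065, 2.366, 0.003]
force: [-0.7, -0.0, -0.4]
finger_gap: 0.166
handle [-0.1483  0.0449  0.128 ] tip [-0.0488  0.0451  0.1282] head 7.77 [-0.7 -0.  -0.4]
```

Just below the tab now. I'll follow the arc to flick it over.

```bash
python3 -m inch '[0,0,0,0.003,0,-0.006,0.95,0,0,0,0.004,0,-0.007,0.95,0,0,0,0.005,0,-0.005,0.95,0,0,0,0.006,0,-0.004,0.95,0,0,0,0.007,0,-0.002,0.95]'; python3 -c "
from h import *
rod()"
```

```text
time: 13.4
tool_pos: [0.4173, -0.0655, 0.1273]
tcp_rot: [2.066, 2.364, 0.004]
force: [-1.2, -0.2, 0.2]
finger_gap: 0.167
handle [-0.1486  0.0713  0.1545] tip [-0.0491  0.0714  0.1548] head 7.69 [-1.2 -0.2  0.2]
```

```bash
python3 -m inch '[0,0,0,0.008,0,0.001,0.95,0,0,0,0.008,0,0.001,0.95,0,0,0,0.006,0,0.002,0.95,0,0,0,0,0,0,0.95,0,0,0,0,0,0,0.95,0,0,0,0,0,0,0.95]'; python3 - <<'E'
from h import *
rod()
t=snap('top');s=snap('side')
o=np.vstack([cv2.resize(t[205:265,255:355],None,fx=5,fy=5),cv2.resize(s[175:235,270:370],None,fx=5,fy=5)])
cv2.imwrite('pics/l2.png',cv2.cvtColor(np.clip(o*1.4,0,255).astype(np.uint8),cv2.COLOR_RGB2BGR))
for c in('top','side'):
    for n in('tab','pawl'): print(c,n,[(round(x['confidence'],2),x['centre']) for x in manip.regions_of(c,n)[:2]])
# predicted tab middle for pawl angles
for th in(0,1.2,1.6,2.0,2.5):
    y,z=-33,15;c,s_=np.cos(th),np.sin(th);P=W((-.051,(78+y*c+z*s_)/1e3,(118-y*s_+z*c)/1e3));print(th,proj('top',P).round(1),proj('side',P).round(1))
E
```

```text
time: 14.0
tool_pos: [0.4137, -0.0401, 0.1227]
tcp_rot: [2.063, 2.368, 0.003]
force: [-0.4, -1.2, -0.3]
finger_gap: 0.171
handle [-0.1488  0.097   0.1499] tip [-0.0493  0.0974  0.1501] head 7.87 [-0.4 -1.2 -0.3]
top tab [(0.65, [267.7, 235.7])]
top pawl [(0.77, [269.7, 235.9]), (0.22, [370.2, 225.9])]
side tab []
side pawl [(0.62, [290.4, 213.0])]
0 [291.3 236.1] [296.7 201.7]
1.2 [278.1 237.6] [294.5 201.4]
1.6 [272.9 238.4] [293.5 205. ]
2.0 [268.9 239.2] [292.7 209.8]
2.5 [266.3 239.9] [292.1 216.2]
```

View pics/l2.png

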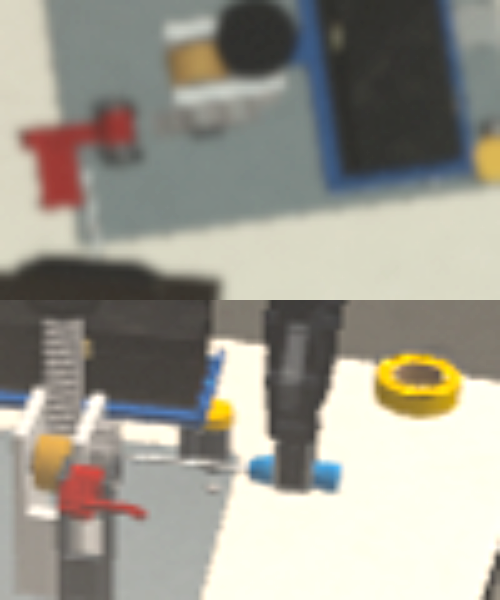

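The views show the pawl thrown over: the tab in the top view is at about (267,237), where the model puts it for 2.5 rad. I'll retreat and lay the rod down left of the lift.

```bash
python3 -m inch '[0,0,0,0,-0.015,0,0.95,0,0,0,0,-0.025,0,0.95,0,0,0,0,-0.02,0,0.95,0,0,0,0,0,0,0.95]'; python3 -c "
from h import *
print(atz('top',(280,303),0),atz('top',(200,303),0))
plan([((.38,.03,.12),7.65,4),((.43,.12,.06),7.65,4),((.43,.12,0.0),7.65,5)],0.95)"
```

```text
time: 14.7
tool_pos: [0.3501, -0.049, 0.1221]
tcp_rot: [-2.065, -2.368, -0.002]
force: [0.7, 0.0, -0.1]
finger_gap: 0.169
[ 0.32562362 -0.04225616  0.        ] [0.32692892 0.19688218 0.        ]
at [ 0.3501 -0.049   0.1221] 7.82 zaxis [ 7.e-04  8.e-04 -1.e+00]
[0,0,0,0.019,0.01,0.001,0.95,0,0,0.1,0.018,0.01,0,0.95,0,0,0,0.019,0.01,0.001,0.95,0,0,0.1,0.018,0.01,0,0.95,0,0,-0,0.021,0.015,0.015,0.95,0,0,-0,0.021,0.016,0.015,0.95,0,0,-0,0.02,0.015,0.015,0.95,0,0,-0,0.021,0.016,0.015,0.95,0,0,-0,-0,-0,0.012,0.95,0,0,-0,-0,-0,0.012,0.95,0,0,-0,-0,-0,0.012,0.95,0,0,-0,-0,-0,0.012,0.95,0,0,-0,-0,-0,0.012,0.95] 13
```

```bash
python3 -m inch '[0,0,0,0.019,0.01,0.001,0.95,0,0,0,0.018,0.01,0,0.95,0,0,0,0.019,0.01,0,0.95,0,0,0,0.018,0.01,0,0.95,0,0,0,0.021,0.015,0.015,0.95,0,0,0,0.021,0.016,0.015,0.95,0,0,0,0.02,0.012,0.015,0.95,0,0,0,0.01,0.01,0.01,0.95,0,0,0,0,0,0.01,0.95,0,0,0,0,0,0.01,0.95,0,0,0,0,0,0.01,0.95,0,0,0,0,0,0,0.95]'; python3 -c "
from h import *
rod()"
```

```text
time: 15.9
tool_pos: [0.4275, 0.1117, 0.0345]
tcp_rot: [2.068, 2.356, 0.009]
force: [-0.6, 0.0, 0.1]
finger_gap: 0.171
handle [-0.1151  0.2457  0.0617] tip [-0.0156  0.2453  0.0625] head 7.47 [-0.6  0.   0.1]
```

```bash
python3 -m inch '[0,0,0,0,0,0.012,0.95,0,0,0,0,0,0.012,0.95,0,0,0,0,0,0.012,0.95,0,0,0,0,0,0.006,0.95,0,0,0,0,0,0,0.95]'; python3 -c "
from h import *
rod()"
```

```text
time: 16.4
tool_pos: [0.4277, 0.1099, -0.0103]
tcp_rot: [2.071, 2.352, 0.01]
force: [0.5, 0.4, -0.4]
finger_gap: 0.169
handle [-0.1151  0.2438  0.0169] tip [-0.0156  0.2432  0.0179] head 7.29 [ 0.5  0.4 -0.4]
```

```bash
python3 -m inch '[0,0,0,0,0,0.004,0.95,0,0,0,0,0,0.003,0.95,0,0,0,0,0,0,0.95]'; python3 -m inch '[0,0,0,0,0,0,0.75,0,0,0,0,0,0,0.6,0,0,0,0,0,0,0.5,0,0,0,0,0,0,0.5,0,0,0,0,0,-0.01,0.5,0,0,0,0,0,-0.03,0.5,0,0,0,0,0,-0.04,0.5,0,0,0,0,0,-0.04,0.5,0,0,0,0,0,-0.04,0.9,0,0,0,0,0,-0.04,1,0,0,0,0,0,-0.04,1,0,0,0,0,0,0,1]'; python3 -c "
from h import *
plan([(W((0,0,.255)),7.65,10)],1)"
```

```text
time: 16.7
tool_pos: [0.4283, 0.11, -0.0174]
tcp_rot: [2.071, 2.352, 0.012]
force: [-0.1, 0.1, -0.8]
finger_gap: 0.168
time: 17.9
tool_pos: [0.4235, 0.1095, 0.2377]
tcp_rot: [2.069, 2.351, 0.015]
force: [1.0, 0.7, 0.1]
finger_gap: -0.003
at [0.4235 0.1095 0.2377] 7.29 zaxis [ 1.330e-02  8.000e-04 -9.999e-01]
[0,0,-0,-0.024,0.012,-0.002,1,0,0,-0,-0.024,0.012,-0.002,1,0,0,-0,-0.024,0.012,-0.002,1,0,0,-0.1,-0.024,0.012,-0.002,1,0,0,-0,-0.025,0.012,-0.002,1,0,0,-0.1,-0.024,0.012,-0.001,1,0,0,-0,-0.025,0.012,-0.002,1,0,0,-0.1,-0.024,0.012,-0.001,1,0,0,-0,-0.025,0.012,-0.002,1,0,0,-0.1,-0.024,0.012,-0.001,1] 10
```

```bash
python3 -m inch '[0.2,0,0,-0.024,0.012,-0.002,1,0.2,0,0,-0.024,0.012,-0.002,1,0.2,0,0,-0.024,0.012,-0.002,1,0.2,0,0,-0.024,0.012,-0.002,1,0,0,0,-0.025,0.012,-0.002,1,0,0,0,-0.024,0.012,-0.001,1,0,0,0,-0.025,0.012,-0.002,1,0,0,0,-0.024,0.012,-0.001,1,0,0,0,-0.015,0.01,0,1,0,0,0,0,0,0,1]'; python3 -c "
from h import *
plan([(W((0,0,.21)),7.65,5)],1)"
```

```text
time: 18.9
tool_pos: [0.5587, -0.0913, 0.2577]
tcp_rot: [2.07, 2.359, 0.006]
force: [0.2, 0.9, -0.3]
finger_gap: 0.003
at [ 0.5587 -0.0913  0.2577] 7.46 zaxis [ 5.e-03  8.e-04 -1.e+00]
[0,0,-0,-0.005,0.002,0.01,1,0,0,-0,-0.005,0.002,0.009,1,0,0,-0.1,-0.006,0.003,0.01,1,0,0,-0,-0.005,0.002,0.009,1,0,0,-0.1,-0.006,0.003,0.01,1] 5
```

```bash
python3 -m inch '[0,0,0,-0.005,0.002,0.01,1,0,0,0,-0.005,0.002,0.009,1,0,0,0,-0.006,0.003,0.008,1,0,0,0,-0.005,0.002,0.006,1,0,0,0,-0.003,0.003,0.004,1,0,0,0,0,0,0,1]';python3 -m inch '[0,0,0,0,0,0.005,1,0,0,0,0,0,0.005,1,0,0,0,0,0,0,1]'; python3 -c "
from h import *
print(lift(head()[0]))"
```

```text
time: 19.5
tool_pos: [0.5729, -0.1131, 0.2169]
tcp_rot: [2.069, 2.363, 0.005]
force: [-0.2, -0.3, 0.4]
finger_gap: -0.001
time: 19.8
tool_pos: [0.573, -0.1126, 0.2065]
tcp_rot: [2.068, 2.363, 0.006]
force: [0.2, -0.5, 0.5]
finger_gap: -0.002
[-0.00052205  0.00385424  0.20649241]
```

```bash
python3 -m inch '[0,0,0,-0.004,0,0.004,1,0,0,0,0,0,0.004,1]';python3 -m inch '[0,0,0,0,0,0.005,1,0,0,0,0,0,0.005,1]'; python3 -m inch '[0,0,0,0,0,0.005,1,0,0,0,0,0,0.003,1]'; python3 -m inch '[0,0,0,0,0,0.004,1,0,0,0,0,0,0.004,1]'
```

```text
time: 20.0
tool_pos: [0.5739, -0.1167, 0.1988]
tcp_rot: [2.067, 2.362, 0.007]
force: [-0.8, 0.0, 0.1]
finger_gap: -0.003
time: 20.2
tool_pos: [0.574, -0.1169, 0.1883]
tcp_rot: [2.067, 2.362, 0.007]
force: [-0.3, -0.3, 1.1]
finger_gap: 0.001
time: 20.4
tool_pos: [0.5738, -0.1168, 0.179]
tcp_rot: [2.067, 2.362, 0.007]
force: [0.2, -0.3, -1.1]
finger_gap: -0.002
time: 20.6
tool_pos: [0.5739, -0.1168, 0.1713]
tcp_rot: [2.067, 2.362, 0.007]
force: [-1.6, 0.2, 4.8]
finger_gap: 0.003
```

Contact: about 5 N near z=0.178. I'll keep pressing down.

```bash
python3 -m inch '[0,0,0,0,0,0.005,1,0,0,0,0,0,0.005,1,0,0,0,0,0,0.005,1,0,0,0,0,0,0.005,1,0,0,0,0,0,0.005,1,0,0,0,0,0,0.005,1,0,0,0,0,0,0.005,1,0,0,0,0,0,0.005,1]'; python3 -m inch '[0,0,0,0,0,0.004,1,0,0,0,0,0,0.003,1]'; python3 -m inch '[0,0,0,0,0,0.003,1,0,0,0,0,0,0.002,1]'; python3 -c "
from h import *
print(lift(head()[0]),manip.read_state()['torque'])"
```

```text
time: 21.4
tool_pos: [0.5741, -0.1168, 0.1336]
tcp_rot: [2.064, 2.358, 0.011]
force: [-1.0, -0.0, 4.4]
finger_gap: -0.002
time: 21.6
tool_pos: [0.5741, -0.1168, 0.1266]
tcp_rot: [2.063, 2.358, 0.011]
force: [-1.1, -0.1, 5.5]
finger_gap: 0.006
time: 21.8
tool_pos: [0.5741, -0.1168, 0.1213]
tcp_rot: [2.063, 2.358, 0.011]
force: [-0.9, -0.4, 4.2]
finger_gap: 0.001
[ 1.16288185e-05 -4.21156455e-04  1.21314898e-01] [ 0.01824355  0.35708419 -0.0490975 ]
```

```bash
python3 -m inch '[0,0,0,0,0,0.002,1,0,0,0,0,0,0.002,1]'; python3 -m inch '[0,0,0,0,0,0.002,1,0,0,0,0,0,0.001,1]'; python3 -m inch '[0,0,0,0,0,0.002,1,0,0,0,0,0,0.001,1]'
```

```text
time: 22.0
tool_pos: [0.5741, -0.1168, 0.117]
tcp_rot: [2.063, 2.358, 0.011]
force: [-1.2, -0.2, 4.4]
finger_gap: -0.003
time: 22.2
tool_pos: [0.5742, -0.1168, 0.1168]
tcp_rot: [2.062, 2.356, 0.013]
force: [-3.1, 0.0, 7.0]
finger_gap: -0.0
time: 22.4
tool_pos: [0.5742, -0.1169, 0.1168]
tcp_rot: [2.06, 2.354, 0.015]
force: [-2.4, 1.0, 5.8]
finger_gap: 0.005
```

```bash
python3 -m inch '[0,0,0,0,0,0.006,1,0,0,0,0,0,0.006,1]'; python3 -m inch '[0,0,0,0,0,-0.01,1,0,0,0,0,0,-0.03,1,0,0,0,0,0,-0.04,1,0,0,0,0,0,-0.03,1,0,0,0,0,0,0,1]'; python3 - <<'E'
from h import *
t=snap('top');s=snap('side')
for c in('top','side'):
    for n in('press_pad','case','keeper_peg','tab'): print(c,n,[(round(x['confidence'],2),x['centre']) for x in manip.regions_of(c,n)[:2]])
for z in(.14,.15,.2): print(z,proj('top',W((0,0,z))),proj('side',W((0,0,z))))
o=np.vstack([cv2.resize(t[190:260,250:400],None,fx=4,fy=4),cv2.resize(s[165:235,240:390],None,fx=4,fy=4)])
cv2.imwrite('pics/p1.png',cv2.cvtColor(np.clip(o*1.4,0,255).astype(np.uint8),cv2.COLOR_RGB2BGR))
E
```

```text
time: 22.6
tool_pos: [0.5747, -0.117, 0.1165]
tcp_rot: [2.055, 2.348, 0.022]
force: [-19.7, 3.9, 42.6]
finger_gap: -0.001
time: 23.1
tool_pos: [0.5714, -0.1163, 0.2302]
tcp_rot: [2.054, 2.348, 0.023]
force: [0.4, 0.6, 1.0]
finger_gap: 0.004
top press_pad []
top case []
top keeper_peg [(0.51, [365.3, 226.6])]
top tab [(0.67, [263.7, 239.6])]
side press_pad [(0.79, [284.1, 202.1])]
side case [(0.68, [299.6, 199.9])]
side keeper_peg [(0.43, [306.0, 184.1])]
side tab [(0.61, [291.0, 214.4])]
0.14 [305.07262357 214.79348899] [282.85558969 190.65609052]
0.15 [305.17717146 214.41658936] [282.82852605 187.74453466]
0.2 [305.72985915 212.4241265 ] [282.68961482 172.80021081]
```

View pics/p1.png

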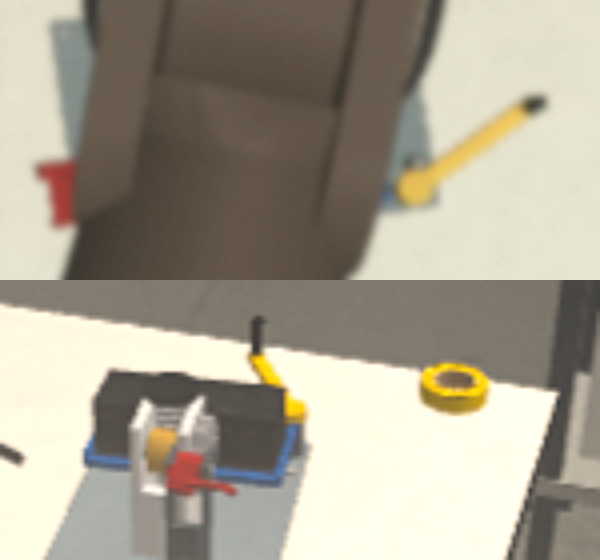

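The side view shows the platform down, pad top at (284,190) against 190.7 predicted, with the case upright. The tab is still thrown over, and the keeper peg hasn't moved from (384,216). Next is the keeper, pushed with shut fingers.

```bash
python3 - <<'E'
from h import *
# knuckle estimate from z.png
T=np.array([.47005,.2488,.0009]);tx=np.array([.334,.943,0])
from scipy.optimize import least_squares
r=least_squares(lambda v:proj('side',T+v[0]*tx+[0,0,v[1]])-[248.75,295.6],[.05,.05]);print('knuckle x,h from TCP',r.x)
def fp(th,gap,z=.04):
    d=np.array([np.sin(th),np.cos(th)]);p=np.array([-.075+.1*np.cos(th),-.132-.1*np.sin(th)])-d*(.017+gap);return W((p[0],p[1],z))
th=1.0926;print(W((-.075+.1*np.cos(th),-.132-.1*np.sin(th),.09)),fp(th,.012))
plan([(fp(th,.015,.15),35.2,9)],1)
E
```

```text
knuckle x,h from TCP [0.07000661 0.12647695]
[ 0.57468502 -0.3390757   0.09      ] [ 0.5509451  -0.35573153  0.04      ]
at [ 0.5693 -0.1159  0.2255] 7.63 zaxis [ 0.0189 -0.0017 -0.9998]
[0,0,-3.1,-0.026,-0.006,0.008,1,0,0,-3.1,-0.026,-0.007,0.008,1,0,0,-3.1,-0.026,-0.009,0.008,1,0,0,-3,-0.025,-0.01,0.009,1,0,0,-3.1,-0.024,-0.011,0.008,1,0,0,-3,-0.024,-0.013,0.009,1,0,0,-3.1,-0.023,-0.014,0.008,1,0,0,-3,-0.022,-0.015,0.009,1,0,0,-3.1,-0.022,-0.016,0.008,1] 9
```

```bash
python3 -m inch '[0.2,0,-3.1,-0.026,-0.006,0.002,1,0.2,0,-3.1,-0.026,-0.007,0.006,1,0.2,0.1,-3.1,-0.026,-0.009,0.008,1,0.2,0.1,-3,-0.025,-0.01,0.009,1,0.2,0.1,-3.1,-0.024,-0.011,0.008,1,0,0,-3,-0.024,-0.013,0.009,1,0,0,-3.1,-0.02,-0.014,0.008,1,0,0,-3,-0.015,-0.013,0.009,1,0,0,0,-0.008,-0.008,0.004,1,0,0,0,0,0,0,1]'; python3 - <<'E'
from h import *
def fp(th,gap,z=.04):
    d=np.array([np.sin(th),np.cos(th)]);p=np.array([-.075+.1*np.cos(th),-.132-.1*np.sin(th)])-d*(.017+gap);return W((p[0],p[1],z))
t=snap('top')
print([(round(x['confidence'],2),x['centre']) for x in manip.regions_of('top','keeper_peg')[:2]])
plan([(fp(1.0926,.015,.041),35.2,7)],1)
E
```

```text
time: 24.6
tool_pos: [0.5462, -0.3389, 0.1577]
tcp_rot: [-1.493, -2.762, 0.0]
force: [0.0, 0.6, -0.2]
finger_gap: 0.003
[(0.78, [366.6, 230.2])]
at [ 0.5468 -0.3376  0.1586] 33.32 zaxis [-8.e-04  7.e-04 -1.e+00]
[0,0,-0.3,-0.002,-0.001,0.017,1,0,0,-0.3,-0.003,-0.001,0.017,1,0,0,-0.3,-0.002,-0.002,0.017,1,0,0,-0.2,-0.003,-0.001,0.017,1,0,0,-0.3,-0.002,-0.002,0.017,1,0,0,-0.2,-0.003,-0.001,0.016,1,0,0,-0.3,-0.002,-0.002,0.017,1] 7
```

```bash
python3 -m inch '[0,0,-0.6,-0.006,-0.004,0.005,1,0,0,-0.6,-0.006,-0.004,0.01,1,0,0,-0.6,-0.004,-0.002,0.015,1,0,0,0,0,0,0.02,1,0,0,0,0,0,0.02,1,0,0,0,0,0,0.02,1,0,0,0,0,0,0.012,1,0,0,0,0,0,0.007,1,0,0,0,0,0,0,1]'; cat >> h.py <<'E'
def fp(th,gap,z=.041):
    d=np.array([np.sin(th),np.cos(th)]);p=np.array([-.075+.1*np.cos(th),-.132-.1*np.sin(th)])-d*(.017+gap);return W((p[0],p[1],z))
E
python3 - <<'E'
from h import *
plan([(fp(1.09,0),35.2,3)]+[(fp(t,0),97.65-np.degrees(t),2) for t in(.98,.87,.76,.65)],1)
E
```

```text
time: 25.6
tool_pos: [0.5508, -0.3552, 0.0455]
tcp_rot: [1.433, 2.791, 0.0]
force: [0.2, 0.4, 0.4]
finger_gap: -0.002
at [ 0.5508 -0.3552  0.0455] 35.66 zaxis [ 0.0038 -0.0016 -1.    ]
[0,0,0.2,-0,0.004,0.002,1,0,0,0.1,-0,0.004,0.001,1,0,0,0.2,-0.001,0.004,0.002,1,0,0,-3.2,-0,0.006,-0,1,0,0,-3.1,-0.001,0.005,-0,1,0,0,-3.2,-0.001,0.006,-0,1,0,0,-3.1,-0.001,0.005,-0,1,0,0,-3.2,-0.001,0.006,-0,1,0,0,-3.1,-0,0.005,-0,1,0,0,-3.2,-0.001,0.006,-0,1,0,0,-3.1,-0.001,0.005,-0,1] 11
```

```bash
python3 -m inch '[0,0,0.2,0,0.004,0.002,1,0,0,0.1,0,0.004,0.001,1,0,0,0.2,-0.001,0.004,0.002,1,0,0,-3.2,0,0.006,0,1,0,0,-3.1,-0.001,0.005,0,1,0,0,-3.2,-0.001,0.006,0,1,0,0,-3.1,-0.001,0.005,0,1,0,0,-3.2,-0.001,0.006,0,1,0,0,-3.1,0,0.005,0,1,0,0,0,0,0,0,1]'; python3 - <<'E'
from h import *
t=snap('top');s=snap('side')
for c in('top','side'): print([(round(x['confidence'],2),x['centre']) for x in manip.regions_of(c,'keeper_peg')[:2]])
m=cv2.inRange(cv2.cvtColor(t,cv2.COLOR_RGB2HSV),(18,120,90),(35,255,255))[190:255,335:400]
ys,xs=np.nonzero(m);P=[atz('top',(x+335,y+190),.054) for x,y in zip(xs,ys)];L=np.array([lift(p) for p in P])*1e3
d=L[:,:2]-[-75,-132];r=np.hypot(*d.T);k=r>30;print('yellow',len(L),k.sum(),'ang',np.median(-np.arctan2(d[k,1],d[k,0])),r.max())
print(lift(head()[0]))
plan([(fp(t,0),97.65-np.degrees(t),2) for t in(.7,.58,.46,.34,.22)],1)
E
```

```text
time: 26.6
tool_pos: [0.5957, -0.3292, 0.0467]
tcp_rot: [0.945, 2.98, -0.005]
force: [-0.7, -0.3, 0.8]
finger_gap: 0.003
[(0.47, [363.7, 222.1])]
[(0.68, [296.4, 185.7])]
yellow 165 86 ang 0.7002932076301168 97.96409770783688
[-0.00784236 -0.2142167   0.0463867 ]
at [ 0.5948 -0.3298  0.0464] 54.68 zaxis [ 0.0127 -0.0073 -0.9999]
[0,0,-1.4,0.002,0.001,0.003,1,0,0,-1.5,0.002,0.001,0.002,1,0,0,-3.4,-0,0.006,0,1,0,0,-3.4,-0.001,0.006,0,1,0,0,-3.5,-0.001,0.006,0,1,0,0,-3.4,-0.001,0.007,0,1,0,0,-3.4,-0.001,0.006,0,1,0,0,-3.5,-0.001,0.006,0,1,0,0,-3.4,-0,0.006,0,1,0,0,-3.5,-0.001,0.006,0,1] 10
```

The keeper is moving with the push, now at 0.70 rad. Next I'll push through the detent.

```bash
python3 -m inch '[0,0.2,-1.4,0.002,0.001,0.003,1,0,0.2,-1.5,0.002,0.001,0.003,1,0,0.2,-3.4,0,0.006,0.001,1,0,0.2,-3.4,-0.001,0.006,0,1,0,0,-3.5,-0.001,0.006,0,1,0,0,-3.4,-0.001,0.007,0,1,0,0,-3.4,-0.001,0.006,0,1,0,0,-3.5,-0.001,0.006,0,1,0,0,0,0,0,0,1]'; cat >> h.py <<'E'
def keeper():
    t=snap('top');m=cv2.inRange(cv2.cvtColor(t,cv2.COLOR_RGB2HSV),(18,120,90),(35,255,255))[190:255,335:400]
    ys,xs=np.nonzero(m);L=np.array([lift(atz('top',(x+335,y+190),.054)) for x,y in zip(xs,ys)])*1e3
    d=L[:,:2]-[-75,-132];r=np.hypot(*d.T);k=(r>30)&(r<105);print('yellow',len(L),k.sum(),'ang',np.median(-np.arctan2(d[k,1],d[k,0])),r.max())
E
python3 - <<'E'
from h import *
keeper();print(lift(head()[0]))
plan([(fp(t,0),97.65-np.degrees(t),2) for t in(.3,.2,.1,0)],1)
E
```

```text
time: 27.7
tool_pos: [0.6102, -0.2956, 0.0379]
tcp_rot: [-0.292, -3.126, 0.005]
force: [0.5, -0.2, -0.7]
finger_gap: 0.002
yellow 141 97 ang 0.3209583696051802 97.20657739813467
[ 0.01172998 -0.18264084  0.03788138]
at [ 0.61   -0.2959  0.0379] 79.22 zaxis [-0.0021 -0.0029 -1.    ]
[0,0,-0.6,-0.001,0.003,-0.002,1,0,0,-0.6,-0.001,0.003,-0.001,1,0,0,-2.9,-0.001,0.005,-0,1,0,0,-2.9,-0.001,0.005,-0,1,0,0,-2.9,-0,0.005,-0,1,0,0,-2.8,-0.001,0.005,-0,1,0,0,-2.9,-0.001,0.005,-0,1,0,0,-2.8,-0,0.005,-0,1] 8
```

```bash
python3 -m inch '[0,0,-0.6,-0.001,0.003,-0.002,1,0,0,-0.6,-0.001,0.003,-0.001,1,0,0,-2.9,-0.001,0.005,0,1,0,0,-2.9,-0.001,0.005,0,1,0,0,-2.9,0,0.005,0,1,0,0,-2.8,-0.001,0.005,0,1]'; python3 - <<'E'
from h import *
keeper();print(lift(head()[0]))
plan([(fp(t,0),97.65-np.degrees(t),2) for t in(.1,0,)],1)
E
```

```text
time: 28.35
tool_pos: [0.6172, -0.2708, 0.0407]
tcp_rot: [0.06, -3.138, 0.004]
force: [-0.4, -0.0, -0.7]
finger_gap: -0.001
yellow 44 44 ang 0.024496636199488983 99.21011159648921
[ 0.0225348  -0.15804078  0.04064596]
at [ 0.6174 -0.27    0.0406] 92.35 zaxis [-0.0033 -0.0022 -1.    ]
[0,0,0.2,-0,-0,-0,1,0,0,0.2,-0,-0.001,-0,1,0,0,-2.9,-0.001,0.005,-0,1,0,0,-2.8,-0.001,0.005,-0,1] 4
```

```bash
python3 -m inch '[0,0,-2.5,0,0.004,0,1,0,0,-2.5,0,0.003,0,1,0,0,0,0,0,0,1]'; python3 -m inch '[0,0,0,0,0.002,0,1,0,0,0,0,0.001,0,1]';  python3 -m inch '[0,0,0,0,0.002,0,1,0,0,0,0,0,0,1]'; python3 -c "
from h import *
print(lift(head()[0]))"
```

```text
time: 28.7
tool_pos: [0.6171, -0.2628, 0.0408]
tcp_rot: [0.202, -3.132, 0.003]
force: [-0.4, 0.3, -0.4]
finger_gap: 0.002
time: 28.9
tool_pos: [0.6168, -0.2607, 0.0409]
tcp_rot: [0.197, -3.132, 0.006]
force: [-0.5, -2.8, -1.3]
finger_gap: -0.002
time: 29.1
tool_pos: [0.6167, -0.2611, 0.041]
tcp_rot: [0.192, -3.133, 0.013]
force: [-0.1, 0.2, -0.4]
finger_gap: -0.001
[ 0.02306688 -0.14914081  0.04103528]
```

The fingers stopped at lift y = -149, exactly where a shut keeper should stop them. I'll back off, retreat and check everything.

```bash
python3 -m inch '[0,0,0,0,-0.006,0,1,0,0,0,0,-0.012,0,1,0,0,0,0,-0.01,-0.01,1,0,0,0,0,-0.01,-0.03,1,0,0,0,0,0,-0.04,1,0,0,0,0,0,-0.04,1,0,0,0,0,0,-0.04,1,0,0,0,0.03,-0.01,-0.02,1,0,0,0,0.04,-0.02,0,1,0,0,0,0.04,-0.02,0,1,0,0,0,0.04,-0.02,0,1,0,0,0,0.04,-0.02,0,1,0,0,0,0.04,-0.02,0,1,0,0,0,0.03,-0.01,0,1,0,0,0,0.01,0,0,1,0,0,0,0,0,0,1,0,0,0,0,0,0,1]'; python3 - <<'E'
from h import *
print(head()[0]);keeper()
t=snap('top');s=snap('side')
for c in('top','side'):
    for n in('press_pad','case','keeper_peg','tab','rod','tape_roll','flux_bottle'): print(c,n,[(round(x['confidence'],2),x['centre'],lift(atz(c,x['centre'],{'press_pad':.14,'case':.091,'keeper_peg':.09,'tab':.127,'rod':.0085,'tape_roll':.019,'flux_bottle':.05}[n])).round(3)) for x in manip.regions_of(c,n)[:2]])
print('pred pad',proj('top',W((0,0,.14))),proj('side',W((0,0,.14))),'peg',proj('top',W((.025,-.132,.09))))
o=np.vstack([cv2.resize(t[180:285,170:430],None,fx=3,fy=3),cv2.resize(s[160:255,185:445],None,fx=3,fy=3)])
cv2.imwrite('pics/f1.png',cv2.cvtColor(np.clip(o*1.5,0,255).astype(np.uint8),cv2.COLOR_RGB2BGR));print(o.shape)
E
```

```text
time: 30.8
tool_pos: [0.3591, -0.4639, 0.2289]
tcp_rot: [0.184, -3.134, 0.006]
force: [0.9, -0.3, -0.7]
finger_gap: 0.001
[ 0.35909512 -0.46385333  0.22892242]
yellow 178 97 ang -0.008456342256622673 96.81530729753119
top press_pad [(0.72, [315.5, 214.4], array([-0.003, -0.028,  0.14 ]))]
top case [(0.85, [330.7, 213.2], array([-0.001, -0.074,  0.091]))]
top keeper_peg [(0.71, [300.9, 222.3], array([-0.014,  0.013,  0.09 ])), (0.58, [352.2, 222.3], array([-0.035, -0.129,  0.09 ]))]
top tab [(0.49, [269.3, 234.7], array([-0.038,  0.103,  0.127]))]
top rod [(0.57, [227.2, 267.8], array([-0.111,  0.248,  0.008]))]
top tape_roll [(0.82, [412.0, 277.8], array([-0.216, -0.286,  0.019]))]
top flux_bottle []
side press_pad [(0.73, [285.5, 202.8], array([-0.023,  0.069,  0.14 ])), (0.44, [297.3, 198.4], array([-0.051,  0.038,  0.14 ]))]
side case [(0.82, [296.3, 196.8], array([-0.031, -0.056,  0.091]))]
side keeper_peg [(0.49, [312.0, 195.7], array([-0.079, -0.075,  0.09 ]))]
side tab [(0.46, [288.6, 216.6], array([-0.042,  0.119,  0.127]))]
side rod [(0.66, [304.7, 283.7], array([-0.111,  0.248,  0.008]))]
side tape_roll [(0.74, [355.4, 190.4], array([-0.212, -0.27 ,  0.019]))]
side flux_bottle []
pred pad [305.07262357 214.79348899] [282.85558969 190.65609052] peg [349.77090061 201.05345239]
(600, 780, 3)
```

View pics/f1.png

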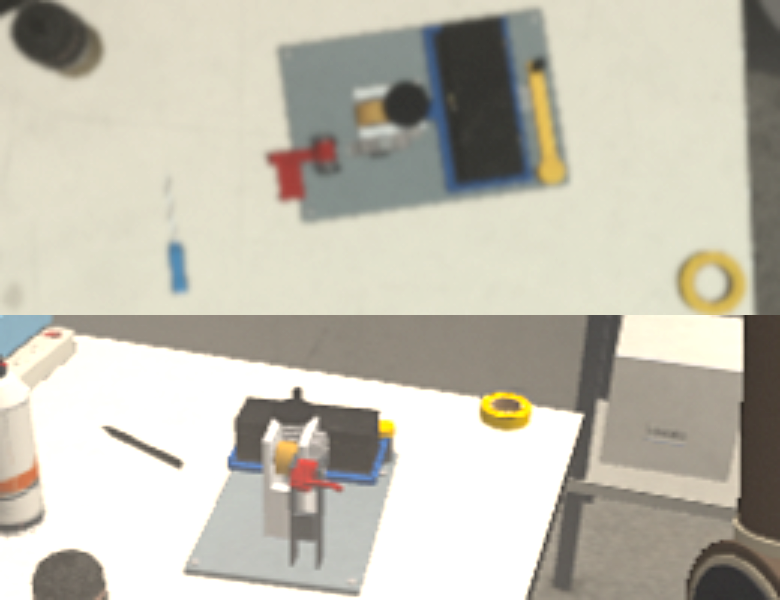

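The final views agree: keeper shut at about 0 rad with its peg at (349,201), where predicted. The platform is down, the case upright, the pawl thrown over and the rod lying clear of the lift. The tape hasn't moved and the arm touches nothing, so I'm handing in.

```bash
python3 -c "
from h import *
print(manip.hand_in(),manip.read_state()['time'])"
```

```text
the job is handed in; nothing more can be done
the job is handed in; nothing more can be done
```

The whole job is done and handed in at about 31 s of the 72 s allowed. I picked up the rod and flicked the pawl over with its shank. I then laid the rod down, pressed the platform to its stop on the press pad, and pushed the keeper shut by its peg.

**Last checks, all from the final pictures:**
- **Keeper:** at about -0.01 rad (shut), with the peg where a shut keeper should put it. I pushed it lightly against its stop (about 3 N).
- **Platform:** fully down, with the case upright on it.
- **Pawl:** thrown over. The tab was near the 2.5 rad position.
- **Rod:** on the bench about 13 cm to the left of the lift.
- **Bystanders:** the tape roll hadn't moved.

**What went wrong or didn't agree:**
- **Fingertip position:** the real fingertips sat about 20 mm behind the reported tool point. My first two grasps closed on top of the rod handle. The second moved the tool about 4 mm, and I found no sign that the rod moved.
- **Press force:** one extra press at the bottom stop briefly reached about 43 N up and 20 N sideways at the wrist. It was through the fingertips, not the gripper body, and well under the 120 N limit.
- **Networks:** the trained networks never clearly found the flux bottle, so I didn't check its position at the end. The arm never worked near where it appeared to stand. They also placed the press pad and peg wrongly at times, so I relied on the pictures and the known geometry instead.

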